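# Start the clamp bolt in its thread

## Task

Two rod clamps stand on the bench; on one of them the square-headed bolt still stands high, its thread not yet caught in the boss. Turn that bolt backward (anticlockwise seen from above) until it drops into the start of its thread, then turn it forward (clockwise) one full turn so that it is caught, and finish while still holding the bolt's head firmly in the gripper, keeping still. Leave the other, tightened clamp and the mallet, tin and round steel block where they are.

Things in the scene. Friction and masses are not known exactly. Their poses are not given: they have to be found in the camera images.
- bolt_turn (a joint): Angle of the loose bolt about its upright axis, rad; grows turning forward (clockwise from above). Starts at 0.8 to 1.5, riding on the boss's flat face. It drops into the thread's entry gap at 0 to 0.24; a step stops it at -0.05. Forward without the drop it is stopped at 5.8; once dropped it turns on to 7.5. Friction about 0.02 N m; it stays where left.
- bolt_sink (a joint): How far the bolt has sunk, m: 0 while it rides on the face, 0.008 once dropped into the gap, then 0.008 more per full turn forward (about 0.016 after one turn). The bolt weighs about 0.5 kg and sinks by its own weight if not gripped tightly; it cannot be lifted more than 3 mm off the face.
- bolt: Head of the loose bolt: plain steel square, 30 x 30 mm, 24 mm high (42 mm over corners), turning and sinking with the bolt. Origin at the head's centre, 143 mm above the bench at the start; x, y square to its upright sides, z up the bolt's axis. Under it the round neck, 29 mm across, and the threaded shank, 27 mm across.
- boss_top (a point): Centre of the flat top of the boss (48 mm across) that the loose bolt stands in, on the bolt's axis, 89 mm above the bench.
- clamp: The clamp of the loose bolt, fixed to the bench: a teal cast bridge on a 120 x 84 mm base plate, 89 mm high to the boss's top, with a 12 mm dark steel rod lying under the bridge along the clamp's x. Origin under the centre of the base.
- tight_clamp: An equal clamp whose bolt is already tightened: its square head stands only 124 mm high, against 155 mm for the loose one. Fixed; not to be touched. Origin under the centre of its base; the bolt is on its axis.
- mallet: Loose mallet lying flat, light wooden handle and white head, not to be disturbed. Origin under its middle.
- tin: Loose open steel tin, 72 mm across and 85 mm high, not to be disturbed. Origin at the centre of its underside.
- bench_block: Loose round steel block, 84 mm across and 25 mm high, not to be disturbed. Origin at the centre of its underside.
There are look-alikes about, which are no part of the job. Leave any pink or white look-alike of the clamp alone.

How it is judged (in metres and radians):
On the way, in this order (a step that is already met when the one before it is completed fails the run):
1. the bolt has been turned backward and has dropped into the start of its thread (value of joint bolt_turn below 0.4 rad and value of joint bolt_sink above 0.006 m), for 0.1 s.
2. the bolt has been turned forward one turn and has gone down with its thread (value of joint bolt_turn above 5.6 rad and value of joint bolt_sink above 0.013 m), for 0.1 s.
At the end, for the whole second after the job is handed in: The bolt, having first dropped into its thread, stands one turn further forward (bolt_turn between 5.6 and 7.1 rad, one turn within about 40 degrees) and sunk more than 13 mm, and the fingers hold its head: contact force above 5 N, grasp point within 30 mm of the head's centre, bolt at rest (all of step 2 and value of joint bolt_turn below 7.1 rad and contact force between the fingers and bolt above 5 N and distance between the grasp point and bolt below 0.03 m and linear speed of bolt below 0.02 m/s and angular speed of bolt below 0.15 rad/s); the arm keeps its last pose, push and grip.
It fails at once if the tightened clamp is touched (contact force between the arm and tight_clamp above 3 N).
It fails at once if the tightened clamp is touched (contact force between the fingers and tight_clamp above 3 N).
It fails at once if the mallet is disturbed (distance of mallet from where it was at the start of the episode above 0.03 m).
It fails at once if the tin is disturbed (distance of tin from where it was at the start of the episode above 0.03 m).
It fails at once if the round block is disturbed (distance of bench_block from where it was at the start of the episode above 0.03 m).
It also fails if it takes over 64 s, if anything falls off the work surface, if the arm or the gripper's body presses on something with over 40 N, if the wrist force passes 120 N, or if a joint passes its speed limit or range.

## Robot

A 7-joint arm with a two-finger parallel gripper is mounted at the origin on the work surface. World frame = base frame: x ahead of the robot, y to its left, z up, the work surface at z = 0. Lengths are in m, angles in degrees, forces in N, time in s.
With the tool pointing down it reaches from about 0.425 to 0.875 m from the base axis. Payload 4.7 kg.
Tool frame: the origin (TCP) lies midway between the tips of the shut fingers; the grasp point (between the pads) lies env.grip_point_offset behind it (env.grip_point_offset is the distance from the TCP to the grasp point, in m); z points along the fingers, y is the line along which they close (so a half turn about z gives the same grasp; the last joint's range is limited). The gripper opens to 87 mm and grips with 3 to 60 N. Pads are 19 mm wide; open, the fingers measure 117 mm over their backs; the gripper's body (75 mm by 190 mm) begins 51 mm behind the grasp point.
Start: joints at [74.376, 18.392, -4.016, 83.108, 1.295, 78.541, -3.26], TCP at [0.184, -0.623, 0.223] pointing down, gripper open.
Joint ranges: [-163.93, 163.93], [-17.29, 119.83], [-79.2, 71.16], [3.27, 140.29], [-89.18, 269.18], [5.43, 117.66], [-154.24, 154.24]. Speed limits (degrees/s): [147.25, 147.25, 180, 180, 180, 180, 180].

## Interface

Orientations are given as [roll, pitch, yaw] about the fixed x, y, z axes, in that order (R = Rz(yaw) Ry(pitch) Rx(roll)).
In Python, from cell import env gives the robot as it stands.
- The arm moves only by the shell command python3 -m creep 'ROWS' [FORCE]. ROWS is a JSON object of lists of equal length, an entry for each row: "translation": the shift along the tool's x, y, z in units of 0.08 m (1.0 is 0.08 m), a list of three; "turn": the turn, a rotation vector about the tool's x, y, z in units of 180 degrees (1.0 is 180 degrees), a list of three; "grip": the opening, from 0 (shut) to 1 (fully open). In form: {"translation": [[x, y, z], ...], "turn": [[ax, ay, az], ...], "grip": [grip, ...]}. A call has 1 to 5 rows; each row shifts and turns the commanded pose from where the row before left it, along the tool's axes as they then stand; what a row does not reach is not made up. A row lasts 1/8 s, in which the tool goes at most 62.5 mm and 10.7 degrees, less where a joint would pass 70% of its speed; a pose out of reach is approached as far as the arm can. A call with a number of a shift or a turn outside -1 to 1 is refused whole. A call with a gripper value outside its range is refused whole. The fingers move at their own pace and stop on an object; FORCE is the grip in N (left out, the last holds). Time passes only in rows, so rows that do not move let the fingers close. It gives the time, the measured TCP pose, the force, the opening and the grip force at its end, in the units of the state.
- env.get_obs(): the state, without advancing time (a new reading comes with each control period).
- env.read_camera(name): name is "scene" or "top" or "wrist"; returns a dict with "frame" (420x560x3 uint8, red, green, blue), "z_map" (420x560 float32, m along the optical axis (not along the pixel's ray), 0 where there is no reading), "K" (3x3 intrinsics, pixels), "rvec" (rotation vector, rad) and "tvec" (3), from world to camera coordinates, as OpenCV has them. Camera axes: x right, y down, z forward; pixel columns grow to the right and rows downward; lengths in m; the calibration is good to about 2 mm. A picture is of the moment at which its call begins.
- env.sign_off(): hands the job in; it is judged then, once.
The state is a dict: "time_s": time; "qpos": joint angles; "joint_velocities": joint speeds; "effort": joint torques, N m; "tool_pos": TCP position; "tool_rot": TCP orientation; "force": force on the tool from outside, world axes, zero at the start; "wrist_torque": the same for the moment, N m; "grip_width": finger opening in m; "grasp_force": force on a finger pad.
Only numpy, scipy, OpenCV 4.12 (cv2) and the standard library are available. Lean on these libraries where they do the work, as an engineer would, in place of code of your own. Each camera call takes 0.05 s, during which the arm holds its last target. There are 200 camera calls.

## Working session

There is one attempt and no reset: what is moved stays moved. The work goes in short steps, Python scripts to look and compute and a shell command to move; the robot and the scene stay as the last step left them, time stands still between calls to the robot, and variables do not carry over. Pictures are saved under pics/ and viewed, at most 10 in all, crops included, and the job is handed in when it is done.

```bash
mkdir -p pics; ls
python3 - <<'E'
from cell import env
import cv2
o=env.get_obs(); print({k:(v if not hasattr(v,'round') else v) for k,v in o.items()}); print(env.grip_point_offset)
for n in ["scene","top"]:
    c=env.read_camera(n); cv2.imwrite(f"pics/{n}0.png",c["frame"][:,:,::-1]); print(n,c["K"].tolist(),c["rvec"],c["tvec"])
E
```

```text
pics
{'time_s': 0.0, 'qpos': array([74.37688851, 18.43823612, -4.01452185, 83.17612708,  1.29467192,
       78.54201478, -3.25969495]), 'joint_velocities': array([-0.02729916, -0.06371313,  0.07251476, -0.02815503,  0.13661166,
        0.06982175, -0.05131735]), 'effort': array([-7.59193881e-04, -4.91289139e+01, -4.04056907e-01, -3.12527740e+01,
       -6.39858632e-02,  4.37482435e-02,  1.63453824e-04]), 'tool_pos': array([ 0.18363893, -0.62292331,  0.22145999]), 'tool_rot': array([-1.79888847e+02,  5.90665214e-03,  1.64321754e+01]), 'force': array([ 0.33263973, -0.25985738, -0.10788352]), 'wrist_torque': array([ 0.0312915 ,  0.00645953, -0.01027893]), 'grasp_force': 0.0, 'grip_width': 0.08695934245288073}
0.0187
scene [[519.9701070589684, 0.0, 283.0281718866522], [0.0, 519.9701070589684, 216.7081205903692], [0.0, 0.0, 1.0]] [ 2.023363    1.10542492 -0.51338914] [-0.27859898 -0.1901702   1.72050572]
top [[420.8268541026055, 0.0, 277.52343181551754], [0.0, 420.8268541026055, 216.77136743940935], [0.0, 0.0, 1.0]] [ 2.21284307 -2.15837856  0.10423008] [-0.02408458  0.52405706  1.07625476]
```

View pics/scene0.png

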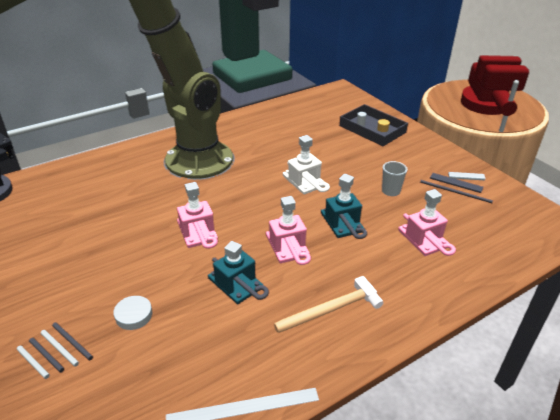

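View pics/top0.png

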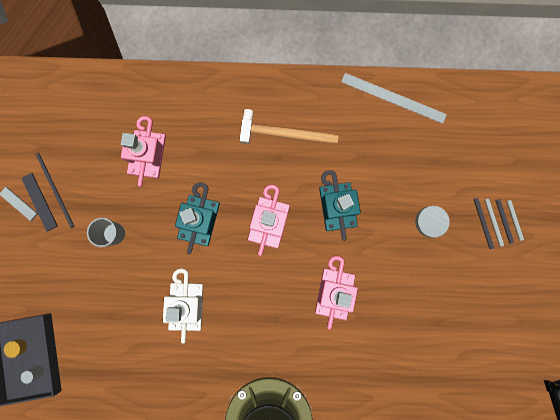

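The scene view shows the teal clamps at (344,205), with a tall bolt head at (346,184), and at (236,268), with a low head at (233,250). Look-alikes are pink at (196,215), (288,232) and (427,228), and white at (305,170). In the top view the tall teal one has its head at (188,217) and the low one at (345,203). I choose the tall teal clamp and will check it in a crop with depth.

```bash
cat > h.py <<'E'
import numpy as np, cv2
from cell import env
def cloud(n):
    c=env.read_camera(n); R=cv2.Rodrigues(np.array(c["rvec"],float))[0]; t=np.array(c["tvec"]).ravel(); K=c["K"]
    z=c["z_map"]; v,u=np.mgrid[:z.shape[0],:z.shape[1]]
    p=np.stack([(u-K[0,2])*z/K[0,0],(v-K[1,2])*z/K[1,1],z],-1)
    return c,(p-t)@R, z>0
def head(P,m,ctr,zlo,zhi,r=0.04):
    s=m&(P[...,2]>zlo)&(P[...,2]<zhi)&(np.hypot(P[...,0]-ctr[0],P[...,1]-ctr[1])<r)
    q=P[s]; rc=cv2.minAreaRect((q[:,:2]*1000).astype(np.float32))
    return s.sum(),q.mean(0),rc
E
python3 - <<'E'
from h import *
c,P,m=cloud("top")
for n,(u,v) in dict(loose=(188,217),tight=(345,203)).items(): print(n,P[v,u])
a=P[217,188]; print(head(P,m,a,a[2]-.006,a[2]+.006))
for n,(u,v) in dict(tin=(105,233),block=(433,222),pinkmid=(269,218),pinkTL=(128,140),white=(172,314),malletL=(246,125),malletR=(337,139)).items(): print(n,P[v,u].round(3))
c2,P2,m2=cloud("scene"); print("scene",P2[181,346],head(P2,m2,a,a[2]-.006,a[2]+.006))
A=cv2.resize(c["frame"][170:270,140:240],(400,400),interpolation=3);B=cv2.resize(c2["frame"][160:260,295:395],(400,400),interpolation=3)
cv2.imwrite("pics/crop1.png",np.hstack([A,B])[:,:,::-1])
E
```

```text
loose [0.50792921 0.19544968 0.15283487]
tight [ 0.55321231 -0.16964206  0.12204166]
(np.int64(178), array([0.51162695, 0.19696113, 0.15360814]), ((512.0211181640625, 197.5714874267578), (30.243494033813477, 30.029516220092773), 25.271404266357422))
tin [0.472 0.44  0.006]
block [ 0.521 -0.417  0.026]
pinkmid [0.51  0.01  0.155]
pinkTL [0.683 0.341 0.154]
white [0.289 0.222 0.154]
malletL [0.766 0.078 0.025]
malletR [ 0.734 -0.163  0.026]
scene [0.52407943 0.18700398 0.15461541] (np.int64(93), array([0.51483906, 0.19674766, 0.15384695]), ((512.2647705078125, 199.7271728515625), (30.594154357910156, 33.699729919433594), 22.15947723388672))
```

View pics/crop1.png

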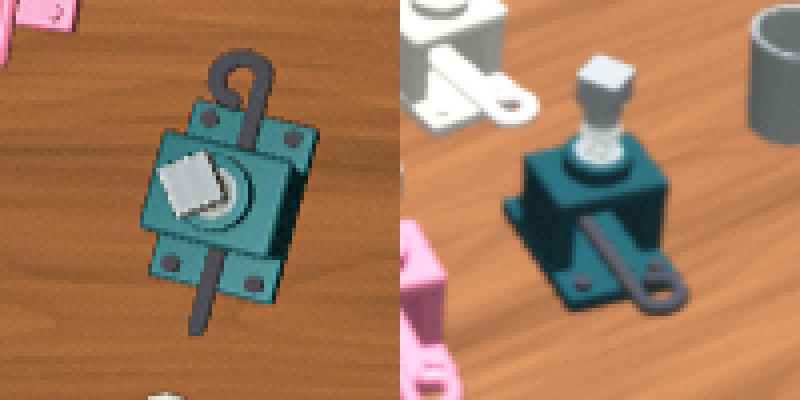

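The crop confirms it. The teal clamp's square head is at (190,183) in the left panel and (605,75) in the right panel, standing well above the boss with bare shank below it. The head centre is about (0.512, 0.198), its sides at roughly 20° yaw. I'll move there in an arc with the tool raised.

```bash
python3 -m creep '{"translation":[[0.61,-0.34,-0.1],[0.61,-0.34,-0.1],[0.61,-0.34,-0.1],[0.61,-0.34,-0.1],[0.61,-0.34,0]],"turn":[[0,0,0],[0,0,0],[0,0,0],[0,0,0],[0,0,0]],"grip":[1,1,1,1,1]}' 20; python3 -m creep '{"translation":[[0.61,-0.34,0],[0.61,-0.34,0],[0.61,-0.34,0],[0,0,0]],"turn":[[0,0,0],[0,0,0],[0,0,0],[0,0,0]],"grip":[1,1,1,1]}'; python3 -c "
from h import *
o=env.get_obs();print(o['tool_pos'],o['tool_rot'],o['qpos'])"
```

```text
time_s: 0.82
tool_pos: [0.3807, -0.4228, 0.2554]
tool_rot: [179.9, -0.0, 16.4]
force: [0.4, -1.0, 1.0]
grip_width: 0.0866
grasp_force: 0.0
time_s: 1.32
tool_pos: [0.5005, -0.2984, 0.2545]
tool_rot: [-179.9, -0.1, 17.0]
force: [-1.1, -0.2, 0.5]
grip_width: 0.0867
grasp_force: 0.0
[ 0.50045553 -0.29841204  0.25449389] [-1.79883845e+02 -1.33057973e-01  1.70086085e+01] [ 46.72981614  10.55408792 -21.08319254  89.75190427   3.65353132
  80.38717743 -47.62831797]
```

```bash
python3 -m creep '{"translation":[[0.22,-0.65,0],[0.22,-0.65,0],[0.22,-0.65,0],[0.22,-0.65,0],[0.22,-0.65,0]],"turn":[[0,0,0],[0,0,0],[0,0,0],[0,0,0],[0,0,0]],"grip":[1,1,1,1,1]}' >/dev/null; python3 -m creep '{"translation":[[0.22,-0.65,0],[0.22,-0.65,0],[0.22,-0.65,0],[0.22,-0.65,0],[0,0,0]],"turn":[[0,0,0],[0,0,0],[0,0,0],[0,0,0],[0,0,0]],"grip":[1,1,1,1,1]}' ; python3 -m creep '{"translation":[[0,0,0],[0,0,0],[0,0,0],[0,0,0],[0,0,0]],"turn":[[0,0,-0.055],[0,0,-0.055],[0,0,-0.055],[0,0,-0.055],[0,0,-0.055]],"grip":[1,1,1,1,1]}' >/dev/null;python3 -m creep '{"translation":[[0,0,0],[0,0,0],[0,0,0],[0,0,0],[0,0,0]],"turn":[[0,0,-0.055],[0,0,-0.055],[0,0,-0.055],[0,0,-0.055],[0,0,0]],"grip":[1,1,1,1,1]}'
python3 - <<'E'
from h import *
o=env.get_obs();print(o['tool_pos'],o['tool_rot'],o['qpos'])
c,P,m=cloud("wrist"); cv2.imwrite("pics/w1.png",c["frame"][:,:,::-1]); print(head(P,m,(.512,.1975),.14,.165))
E
```

```text
time_s: 2.58
tool_pos: [0.515, 0.1941, 0.2546]
tool_rot: [-179.9, -0.0, 16.9]
force: [0.0, -1.3, -0.6]
grip_width: 0.0869
grasp_force: 0.0
time_s: 3.82
tool_pos: [0.5167, 0.1873, 0.2542]
tool_rot: [-180.0, 0.1, 105.3]
force: [0.4, 0.2, -0.9]
grip_width: 0.087
grasp_force: 0.0
[0.51669434 0.18731771 0.25422776] [-1.79962996e+02  5.71093663e-02  1.05279602e+02] [ 25.0810667   10.47491213 -53.40417774  93.35446212   8.55879016
  80.50960916 -14.01022003]
(np.int64(1096), array([0.5096741 , 0.19874771, 0.15329639]), ((510.01513671875, 197.36912536621094), (30.034120559692383, 30.360755920410156), 24.232379913330078))
```

View pics/w1.png

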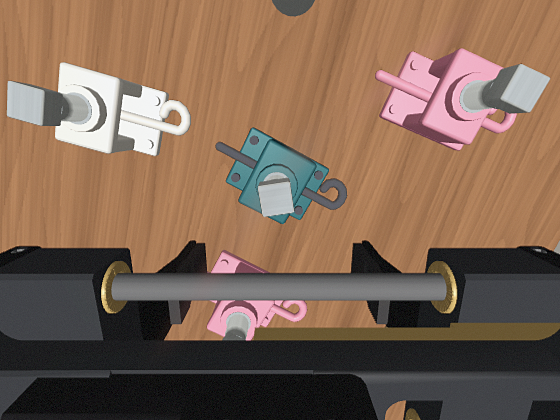

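The wrist view shows the loose head at (277,195) on its teal clamp. The white clamp (90,105) and pink clamps (465,95) and (240,295) are well away from the fingers. I'll align and descend to just above the head, then check before going around it.

```bash
python3 -m creep '{"translation":[[0.145,-0.034,0],[0,0,0.4],[0,0,0.4],[0,0,0],[0,0,0]],"turn":[[0,0,0],[0,0,-0.051],[0,0,0],[0,0,0],[0,0,0]],"grip":[1,1,1,1,1]}'
python3 - <<'E'
from h import *
c,P,m=cloud("wrist"); print(head(P,m,(.512,.1975),.14,.165))
c,P,m=cloud("top"); print(head(P,m,(.512,.1975),.14,.165,.03))
E
```

```text
time_s: 4.5
tool_pos: [0.5109, 0.2006, 0.1917]
tool_rot: [179.9, 0.0, 114.7]
force: [0.4, 0.1, -0.0]
grip_width: 0.0869
grasp_force: 0.0
(np.int64(1749), array([0.50915045, 0.19941458, 0.15305814]), ((510.0619201660156, 197.8620147705078), (29.671232223510742, 29.818208694458008), 24.05976104736328))
(np.int64(15), array([0.51831645, 0.18524588, 0.14767326]), ((519.1732177734375, 186.1526641845703), (30.561689376831055, 10.639104843139648), 45.15593719482422))
```

```bash
python3 -m creep '{"translation":[[-0.034,-0.015,0.44],[0,0,0.43],[0,0,0],[0,0,0],[0,0,0]],"turn":[[0,0,0],[0,0,0],[0,0,0],[0,0,0],[0,0,0]],"grip":[1,1,1,1,0.5]}' 5;  python3 -m creep '{"translation":[[0,0,0],[0,0,0],[0,0,0],[0,0,0],[0,0,0]],"turn":[[0,0,0],[0,0,0],[0,0,0],[0,0,0],[0,0,0]],"grip":[0,0,0,0,0]}' 5
python3 - <<'E'
from h import *
c,P,m=cloud("wrist"); print(head(P,m,(.512,.1975),.14,.165,.03)); cv2.imwrite("pics/w2.png",c["frame"][:,:,::-1])
E
```

```text
time_s: 5.22
tool_pos: [0.5118, 0.1975, 0.1228]
tool_rot: [179.8, 0.0, 114.7]
force: [0.1, 0.5, -0.0]
grip_width: 0.0826
grasp_force: 0.0
time_s: 5.85
tool_pos: [0.5106, 0.1968, 0.1208]
tool_rot: [-180.0, 0.0, 114.7]
force: [-0.3, -0.1, -0.1]
grip_width: 0.0348
grasp_force: 0.0
(np.int64(3076), array([0.50805362, 0.20350998, 0.15159698]), ((511.1279296875, 198.1858673095703), (55.48019027709961, 30.15545654296875), 23.621685028076172))
```

View pics/w2.png

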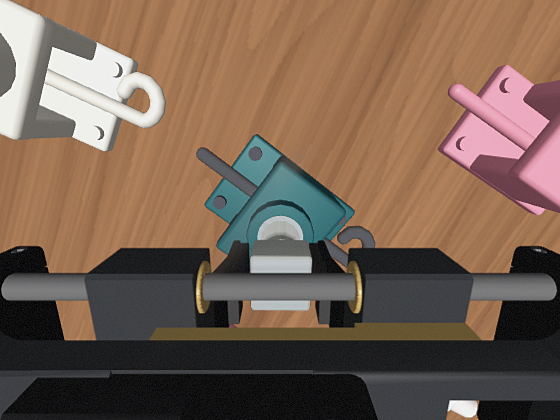

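The wrist view shows the pads squarely either side of the head at (280,278). I'll close lightly and turn anticlockwise.

```bash
python3 -m creep '{"translation":[[0,0,0],[0,0,0],[0,0,0],[0,0,0],[0,0,0]],"turn":[[0,0,0],[0,0,0],[0,0,-0.04],[0,0,-0.04],[0,0,-0.04]],"grip":[0,0,0,0,0]}' 4;  python3 -m creep '{"translation":[[0,0,0],[0,0,0],[0,0,0],[0,0,0],[0,0,0]],"turn":[[0,0,-0.04],[0,0,-0.04],[0,0,-0.04],[0,0,0],[0,0,0]],"grip":[0,0,0,0,0]}' 4
python3 - <<'E'
from h import *
print(env.get_obs()['wrist_torque'],env.get_obs()['qpos'])
c,P,m=cloud("wrist"); print(head(P,m,(.511,.1975),.135,.165,.03))
s=m&(np.hypot(P[...,0]-.511,P[...,1]-.1975)<.012)&(P[...,2]>.12);print(np.percentile(P[s][:,2],[5,50,95]))
E
```

```text
time_s: 6.52
tool_pos: [0.5113, 0.1972, 0.1211]
tool_rot: [179.9, 0.0, 136.5]
force: [3.4, 1.5, -2.0]
grip_width: 0.03
grasp_force: 4.0
time_s: 7.15
tool_pos: [0.5109, 0.1975, 0.1208]
tool_rot: [179.9, 0.0, 157.8]
force: [3.4, 3.5, -4.8]
grip_width: 0.0301
grasp_force: 4.0
[ 0.78985758 -0.98205309 -0.00196961] [ 28.17252428  20.12123578 -60.8238599  103.4963464   18.9225747
  67.4423053   29.24267913]
(np.int64(3304), array([0.503255  , 0.19958193, 0.14993534]), ((509.6469421386719, 197.243408203125), (53.54997634887695, 30.69230842590332), 69.38495635986328))
[0.15190205 0.15288739 0.15381302]
```

```bash
python3 -m creep '{"translation":[[0,0,0.01],[0,0,0.01],[0,0,0.01],[0,0,0.01],[0,0,0.01]],"turn":[[0,0,-0.025],[0,0,-0.025],[0,0,-0.025],[0,0,-0.025],[0,0,0]],"grip":[0,0,0,0,0]}' 3
python3 - <<'E'
from h import *
print(env.get_obs()['wrist_torque'],env.get_obs()['qpos'])
c,P,m=cloud("wrist"); 
s=m&(np.hypot(P[...,0]-.511,P[...,1]-.1975)<.012)&(P[...,2]>.12);print(np.percentile(P[s][:,2],[5,50,95]))
E
```

```text
time_s: 7.82
tool_pos: [0.511, 0.1978, 0.1178]
tool_rot: [179.9, 0.1, 175.8]
force: [0.6, 3.3, 3.9]
grip_width: 0.0327
grasp_force: 3.0
[ 0.69792595 -0.24063984 -0.04885392] [ 30.4525032   22.02762017 -64.26428859 103.59744973  21.37340983
  67.81365763  45.33984724]
[0.14485063 0.14571091 0.14669236]
```

The bolt has dropped: its head top went from 0.153 to 0.1457, and it is now up against the step. Next, forward in helix with a slow descent.

```bash
python3 -m creep '{"translation":[[0,0,0],[0,0,0],[0,0,0.003],[0,0,0.003],[0,0,0.003]],"turn":[[0,0,0.02],[0,0,0.03],[0,0,0.05],[0,0,0.05],[0,0,0.05]],"grip":[0,0,0,0,0]}' 6; python3 -m creep '{"translation":[[0,0,0.003],[0,0,0.003],[0,0,0.003],[0,0,0.003],[0,0,0.003]],"turn":[[0,0,0.05],[0,0,0.05],[0,0,0.05],[0,0,0.05],[0,0,0.05]],"grip":[0,0,0,0,0]}' 6
python3 - <<'E'
from h import *
print(env.get_obs()['wrist_torque'],env.get_obs()['qpos'])
c,P,m=cloud("wrist"); 
s=m&(np.hypot(P[...,0]-.511,P[...,1]-.1975)<.012)&(P[...,2]>.12);print(np.percentile(P[s][:,2],[5,50,95]))
E
```

```text
time_s: 8.5
tool_pos: [0.5102, 0.1985, 0.1168]
tool_rot: [179.9, -0.1, 139.6]
force: [0.0, 4.5, 2.6]
grip_width: 0.0301
grasp_force: 6.0
time_s: 9.12
tool_pos: [0.5107, 0.1987, 0.1158]
tool_rot: [179.9, -0.1, 94.6]
force: [1.6, 4.7, 1.7]
grip_width: 0.0296
grasp_force: 6.0
[ 0.94101727 -0.40625052  0.06948439] [ 18.9958033   16.41991033 -49.04493324 104.02018535  13.48235867
  65.52270929 -29.94456151]
[0.14348263 0.14429291 0.14526835]
```

```bash
python3 -m creep '{"translation":[[0,0,0.003],[0,0,0.003],[0,0,0.003],[0,0,0.003],[0,0,0.003]],"turn":[[0,0,0.055],[0,0,0.055],[0,0,0.055],[0,0,0.055],[0,0,0.055]],"grip":[0,0,0,0,0]}' 6; python3 -m creep '{"translation":[[0,0,0.003],[0,0,0.003],[0,0,0.003],[0,0,0.003],[0,0,0]],"turn":[[0,0,0.055],[0,0,0.055],[0,0,0.055],[0,0,0.055],[0,0,0]],"grip":[0,0,0,0,0]}' 6
python3 - <<'E'
from h import *
print(env.get_obs()['wrist_torque'],env.get_obs()['qpos'])
c,P,m=cloud("wrist"); 
s=m&(np.hypot(P[...,0]-.511,P[...,1]-.1975)<.012)&(P[...,2]>.12);print(np.percentile(P[s][:,2],[5,50,95]))
E
```

```text
time_s: 9.8
tool_pos: [0.5111, 0.1982, 0.1146]
tool_rot: [180.0, -0.1, 45.2]
force: [2.3, 4.2, 4.3]
grip_width: 0.03
grasp_force: 6.0
time_s: 10.42
tool_pos: [0.5112, 0.1979, 0.1136]
tool_rot: [-179.9, -0.1, 5.9]
force: [3.0, 4.0, 4.0]
grip_width: 0.03
grasp_force: 6.0
[ 1.02672699 -0.50075515 -0.13627358] [   8.25612709   13.78942633  -36.14666942  104.46202819    8.93917178
   64.4767463  -115.00973769]
[0.14129417 0.14229023 0.14313467]
```

```bash
python3 -m creep '{"translation":[[0,0,0.003],[0,0,0.003],[0,0,0],[0,0,0],[0,0,0]],"turn":[[0,0,0.055],[0,0,0.045],[0,0,0],[0,0,0],[0,0,0]],"grip":[0,0,0,0.9,0.9]}' 6; python3 -m creep '{"translation":[[0,0,0],[0,0,0],[0,0,0],[0,0,0],[0,0,0]],"turn":[[0,0,0],[0,0,0],[0,0,0],[0,0,0],[0,0,0]],"grip":[0.9,0.9,0.9,0.9,0.9]}'
python3 - <<'E'
from h import *
print(env.get_obs()['wrist_torque'],env.get_obs()['qpos'])
c,P,m=cloud("wrist"); print(head(P,m,(.511,.1975),.130,.147,.03)); cv2.imwrite("pics/w3.png",c["frame"][:,:,::-1])
s=m&(np.hypot(P[...,0]-.511,P[...,1]-.1975)<.012)&(P[...,2]>.12);print(np.percentile(P[s][:,2],[5,50,95]))
E
```

```text
time_s: 11.1
tool_pos: [0.5092, 0.1949, 0.1111]
tool_rot: [179.8, 0.2, -12.1]
force: [0.1, 0.2, -0.6]
grip_width: 0.0429
grasp_force: 0.0
time_s: 11.72
tool_pos: [0.5106, 0.1968, 0.1123]
tool_rot: [180.0, 0.0, -12.2]
force: [-0.6, -0.5, -0.4]
grip_width: 0.0774
grasp_force: 0.0
[ 0.0466574   0.03574192 -0.00308814] [   6.33274939   13.48457577  -33.86613581  104.61037463    8.29503564
   64.37117079 -132.58583939]
(np.int64(2034), array([0.51680223, 0.19584138, 0.14033254]), ((510.84796142578125, 197.14219665527344), (30.125463485717773, 30.10146141052246), 77.51825714111328))
[0.14105929 0.14198492 0.14284356]
```

View pics/w3.png

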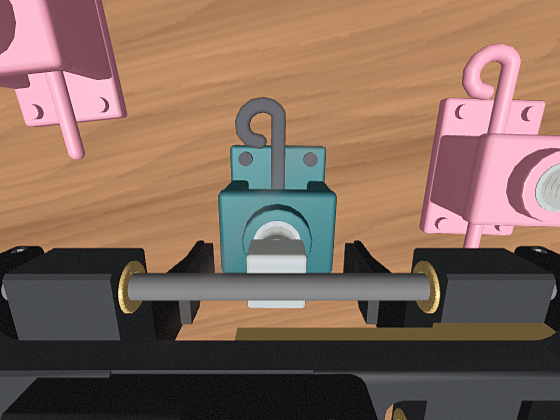

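The wrist view shows the fingers open and clear either side of the head at (277,275), head yaw about -12.4°. I'll swing the open gripper back a half turn and regrasp.

```bash
python3 -m creep '{"translation":[[0,0,0],[0,0,0],[0,0,0],[0,0,0],[0,0,0]],"turn":[[0,0,-0.056],[0,0,-0.056],[0,0,-0.056],[0,0,-0.056],[0,0,-0.056]],"grip":[1,1,1,1,1]}'; python3 -m creep '{"translation":[[0,0,0],[0,0,0],[0,0,0],[0,0,0],[0,0,0]],"turn":[[0,0,-0.056],[0,0,-0.056],[0,0,-0.056],[0,0,-0.056],[0,0,-0.056]],"grip":[1,1,1,1,1]}'; python3 -m creep '{"translation":[[0,0,0],[0,0,0],[0,0,0],[0,0,0],[0,0,0]],"turn":[[0,0,-0.056],[0,0,-0.056],[0,0,-0.056],[0,0,-0.056],[0,0,-0.056]],"grip":[1,1,1,1,1]}'
```

```text
time_s: 12.4
tool_pos: [0.5106, 0.1968, 0.1124]
tool_rot: [180.0, 0.0, 38.5]
force: [0.2, -1.0, 0.5]
grip_width: 0.0873
grasp_force: 0.0
time_s: 13.02
tool_pos: [0.5107, 0.1968, 0.1124]
tool_rot: [180.0, 0.0, 88.9]
force: [-0.2, -0.6, -0.2]
grip_width: 0.0871
grasp_force: 0.0
time_s: 13.65
tool_pos: [0.5106, 0.1968, 0.1124]
tool_rot: [-180.0, 0.0, 139.3]
force: [-0.2, 0.4, -0.2]
grip_width: 0.0872
grasp_force: 0.0
```

```bash
python3 -m creep '{"translation":[[0,0,0],[0,0,0],[0,0,0],[0,0,0],[0,0,0]],"turn":[[0,0,-0.056],[0,0,-0.056],[0,0,-0.048],[0,0,0],[0,0,0]],"grip":[1,1,1,1,1]}'
python3 - <<'E'
from h import *
print(env.get_obs()['qpos'])
c,P,m=cloud("wrist"); print(head(P,m,(.511,.1975),.130,.147,.03))
E
```

```text
time_s: 14.28
tool_pos: [0.5106, 0.1968, 0.1123]
tool_rot: [-180.0, 0.0, 167.7]
force: [0.6, 0.1, -0.5]
grip_width: 0.0869
grasp_force: 0.0
[ 28.50197464  21.14412863 -61.46823751 103.98256246  20.16105163
  66.89096011  38.20394225]
(np.int64(2027), array([0.50373252, 0.19852082, 0.14029184]), ((509.9338684082031, 197.11058044433594), (29.912681579589844, 30.750015258789062), 77.9764175415039))
```

```bash
python3 -m creep '{"translation":[[0,0,0],[0,0,0],[0,0,0],[0,0,0],[0,0,0]],"turn":[[0,0,0],[0,0,0],[0,0,0],[0,0,0],[0,0,0]],"grip":[0,0,0,0,0]}' 6 >/dev/null; python3 -m creep '{"translation":[[0,0,0],[0,0,0],[0,0,0],[0,0,0],[0,0,0]],"turn":[[0,0,0],[0,0,0],[0,0,0],[0,0,0],[0,0,0]],"grip":[0,0,0,0,0]}' 6; python3 -m creep '{"translation":[[0,0,0.003],[0,0,0.003],[0,0,0.003],[0,0,0.003],[0,0,0.003]],"turn":[[0,0,0.05],[0,0,0.05],[0,0,0.05],[0,0,0.05],[0,0,0.05]],"grip":[0,0,0,0,0]}'; python3 -m creep '{"translation":[[0,0,0.003],[0,0,0.003],[0,0,0.003],[0,0,0.003],[0,0,0.003]],"turn":[[0,0,0.05],[0,0,0.05],[0,0,0.05],[0,0,0.05],[0,0,0.05]],"grip":[0,0,0,0,0]}'; python3 -m creep '{"translation":[[0,0,0.003],[0,0,0.003],[0,0,0.003],[0,0,0.003],[0,0,0.003]],"turn":[[0,0,0.05],[0,0,0.05],[0,0,0.05],[0,0,0.05],[0,0,0.05]],"grip":[0,0,0,0,0]}'
python3 - <<'E'
from h import *
print(env.get_obs()['wrist_torque'],env.get_obs()['qpos'])
c,P,m=cloud("wrist")
s=m&(np.hypot(P[...,0]-.511,P[...,1]-.1975)<.012)&(P[...,2]>.11);print(np.percentile(P[s][:,2],[5,50,95]))
E
```

```text
time_s: 15.58
tool_pos: [0.5107, 0.1978, 0.1126]
tool_rot: [179.9, 0.0, 167.8]
force: [0.4, 4.5, -2.2]
grip_width: 0.0299
grasp_force: 6.0
time_s: 16.2
tool_pos: [0.5107, 0.1978, 0.1114]
tool_rot: [179.9, -0.0, 122.6]
force: [1.1, 4.1, -0.3]
grip_width: 0.0299
grasp_force: 6.0
time_s: 16.82
tool_pos: [0.5107, 0.1978, 0.1103]
tool_rot: [180.0, -0.1, 77.6]
force: [0.7, 3.2, 1.5]
grip_width: 0.0298
grasp_force: 6.0
time_s: 17.45
tool_pos: [0.5107, 0.1978, 0.1094]
tool_rot: [-180.0, -0.1, 32.6]
force: [0.2, 3.7, 1.1]
grip_width: 0.0301
grasp_force: 6.0
[ 0.95030379 -0.06235261  0.09025242] [ 10.4897247   14.54495683 -38.81605462 104.62951758  10.02469387
  64.22382443 -89.24074711]
[0.1378471  0.13878334 0.13983773]
```

```bash
python3 -m creep '{"translation":[[0,0,0.003],[0,0,0.003],[0,0,0.003],[0,0,0.003],[0,0,0.003]],"turn":[[0,0,0.052],[0,0,0.052],[0,0,0.052],[0,0,0.052],[0,0,0.052]],"grip":[0,0,0,0,0]}'; python3 -m creep '{"translation":[[0,0,0],[0,0,0],[0,0,0],[0,0,0],[0,0,0]],"turn":[[0,0,0],[0,0,0],[0,0,0],[0,0,0],[0,0,0]],"grip":[0,0,0,0,0]}' 25
python3 - <<'E'
from h import *
print(env.get_obs()['wrist_torque'],env.get_obs()['qpos'],env.get_obs()['joint_velocities'])
c,P,m=cloud("wrist"); cv2.imwrite("pics/w4.png",c["frame"][:,:,::-1])
s=m&(np.hypot(P[...,0]-.511,P[...,1]-.1975)<.012)&(P[...,2]>.11);print(np.percentile(P[s][:,2],[5,50,95]))
E
```

```text
time_s: 18.12
tool_pos: [0.5108, 0.1979, 0.1084]
tool_rot: [-179.9, -0.0, -14.1]
force: [0.0, 4.4, 3.2]
grip_width: 0.03
grasp_force: 6.0
time_s: 18.75
tool_pos: [0.5107, 0.1978, 0.1083]
tool_rot: [-179.9, -0.0, -13.8]
force: [-0.6, 5.8, 5.7]
grip_width: 0.0297
grasp_force: 25.0
[ 1.32666539  0.18100466 -0.03797213] [   5.29380883   13.59075256  -32.76819894  104.86168701    8.10002395
   63.8113472  -134.13055754] [ 0.07953297 -0.02791798 -0.04471899  0.03204162 -0.02375241  0.00166187
 -0.10443018]
[0.13691963 0.13777667 0.13865667]
```

View pics/w4.png

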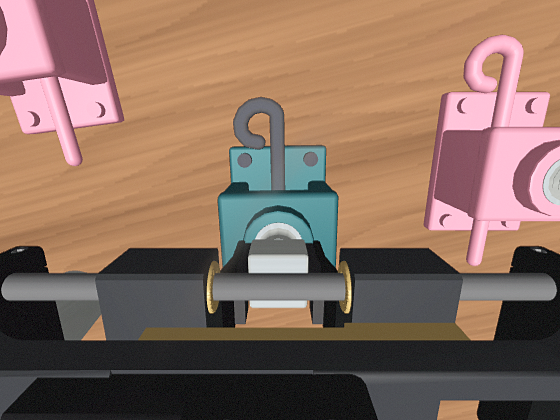

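The wrist view shows the head at (278,275) held squarely between the pads. It is one turn on and about 15.5 mm below where it started, so I'm handing in.

```bash
python3 -c "
from cell import env
print(env.sign_off())"
```

```text
the job is handed in; nothing more can be done
None
```

The job is handed in: by my measurements the loose bolt dropped about 8 mm into its thread start, was turned forward about 360°, sank about 8 mm more, and its head is held still at 25 N; I steered clear of the tightened clamp, mallet, tin and block, and sign-off gave no verdict.

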